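# Index the hub turntable to its next station

### The arm

A 7-joint arm with a two-finger parallel gripper is mounted at the origin on a cart in front of the work surface, level with it; the furniture and walls round the work are solid. World frame = base frame: x ahead of the robot, y to its left, z up, the work surface at z = 0. Lengths are in mm, angles in rad, forces in N, time in s.
With the tool pointing down it reaches from about 400 to 875 mm from the base axis. Payload 4.4 kg.
Tool frame: the origin (TCP) lies midway between the tips of the shut fingers; the grasp point (between the pads) lies 19 mm behind it; z points along the fingers, y is the line along which they close (so a half turn about z gives the same grasp; the last joint's range is limited). The gripper opens to 85 mm and grips with 20 to 120 N. Pads are 22 mm wide; open, the fingers measure 114 mm over their backs; the gripper's body (76 mm by 85 mm) begins 54 mm behind the grasp point. The pads swing forward as they close: fully open they stand 13 mm farther back than shut.
Start: joints at [1.25, 0.628, 0.038, 1.517, -0.027, 0.996, -0.02], TCP at [163.861, -629.021, 231.313] pointing down, gripper open.
Joint ranges: [-3.06, 3.06], [-0.37, 2.12], [-1.25, 1.32], [0.18, 2.47], [-1.1, 4.24], [0.23, 1.98], [-2.94, 2.94]. Speed limits (rad/s): [2.57, 2.57, 3.14, 3.14, 3.14, 3.14, 3.14].

### API

Orientations are given as [roll, pitch, yaw] about the fixed x, y, z axes, in that order (R = Rz(yaw) Ry(pitch) Rx(roll)).
In Python, from cell import ctrl gives the robot as it stands. The module is installed in compiled form; this text tells all that it offers.
- The arm moves only by the tool step_arm, never from a script. Its argument "commands" is one flat list of numbers, 7 for each row, row after row: the shift along the tool's x, y, z in cm, then the turn, a rotation vector about the tool's x, y, z in rad, then the opening, from 0 (shut) to 1 (fully open). A call has 1 to 10 rows; each row is the pose to reach, as a shift and turn from the pose commanded when the call began, along the tool's axes at that moment; what a row does not reach only later rows make up. A row lasts 1/10 s, in which the tool goes at most 50 mm and 8.59 degrees, less where a joint would pass 70% of its speed; a pose out of reach is approached as far as the arm can. A call with a gripper value outside its range is refused whole. The fingers move at their own pace and stop on an object; the grip force is fixed at half the most. Time passes only in rows, so rows that repeat a pose let the fingers close. It gives the time, the measured TCP pose, the force, the opening and the grip force at its end, in the units of the state.
- ctrl.read_state(): the state, without advancing time (a new reading comes with each control period).
- ctrl.get_image(name): name is "scene" or "top" or "wrist"; returns a dict with "image" (420x560x3 uint8, red, green, blue), "range_z" (420x560 float32, mm along the optical axis (not along the pixel's ray), 0 where there is no reading), "vfov" (degrees; the focal length in pixels is half the picture's height over the tangent of half this angle, whatever the lens; pixels are square), "cx", "cy" (the principal point, pixels), "world_to_cam" (4x4, takes a point from world to camera coordinates). Camera axes: x right, y down, z forward; pixel columns grow to the right and rows downward; lengths in mm; the calibration is good to about 2 mm. A picture is of the moment at which its call begins.
- ctrl.finish_job(): hands the job in; it is judged then, once.
The state is a dict: "clock": time; "qpos": joint angles; "qd": joint speeds; "tau": joint torques, N m; "eef_pos": TCP position; "tool_rot": TCP orientation; "force": force on the tool from outside, world axes, zero at the start; "torque": the same for the moment, N m; "width": finger opening in mm; "gripper_force": force on a finger pad.
Only numpy, scipy, OpenCV 4.12 (cv2) and the standard library are available. Lean on these libraries where they do the work, as an engineer would, in place of code of your own. Each camera call takes 0.05 s, during which the arm holds its last target. There are 200 camera calls.

### The job

The hub on the green turntable is dressed lug by lug: draw the spring plunger by its black knob, swing the table anticlockwise (seen from above) to the next station, and let the pin snap fully home in that station's bush. The stations are set by hand, so feel for the bush, and never force the pin sideways; afterwards let go of everything, and leave the things around the fixture where they are.

Things in the scene. Friction and masses are not known exactly. Their poses are not given: they have to be found in the camera images.
- index_base: Fixed round green base of the turntable, 260 mm across; three hold-down ears reach 158 mm out, 17 mm high. Origin: on the table's vertical axis, at worktop height; z up. Its rim carries a flat level index track, 91 to 122 mm from the axis, top 30 mm above the origin, on which the plunger's pin slides.
- start_bush (a point): The bush in which the pin now sits: top of its bore, on the base's track, 105 mm from the axis, at 152 degrees in the base's frame (about z, from x). All bushes: brass, 10 mm bore, over 6 mm deep, 1 mm lead-in, in steel shoes clamped on the rim, flush with the track; the one before this one lies 37 degrees clockwise. Axes as the base's.
- turntable (a joint): Angle of the turntable, rad: 0 at the start, growing anticlockwise from above; stops at -0.9 and 1.6; friction about 0.12 N m, it stays where left. The next station's bush lies 0.47 to 0.81 rad (27 to 46 degrees) on; where exactly is set by hand and NOT measured: see it or feel for it. The one after lies 0.628 rad beyond that one. In a bush the table has about 0.01 rad of play either way.
- hub (a point): Alloy wheel hub with ten spoke lugs bolted on the middle of the turntable, turning with it: up to 62 mm from the axis, its top 108 mm and its stud 127 mm above the worktop. This point: on the axis, on the hub's top rim; it turns with the table. The turntable's plate is 172 mm across, top at 45 mm.
- plunger (a joint): Lift of the plunger, m: 0 = fully down, pin home 6 mm deep in a bush; 0.006 = pin's nose rides on the track; 0.011 = drawn up to its stop. The table can turn only with the pin above 0.006. A spring presses it down: 6 N at 0, 9.6 N at 0.006, 12.6 N at 0.011. Pin 8 mm thick: 1 mm play either way in a bush. Over 40 N of load on the pin damages it.
- knob (a point): Middle of the plunger's black pull knob, 105 mm from the axis: upright, 29 mm thick, its straight part from 10 mm below to 9 mm above this point, 94 mm over the worktop when home; rises with the pin, swings with the table. Below: a 10 mm stem, from 68 mm height down a sleeve 19 mm (at its foot 25 mm) thick, from 50 mm down the table's lug, 34 mm wide. Gripped, it cannot drop; loosely enclosed, it can be pushed along.
- bearing_red: Loose ball bearing with a red seal lying on the worktop, 47 mm across, 14 mm high, origin at the centre of its underside. To be left alone.
- flap_disc: Loose abrasive flap disc lying on the worktop, 100 mm across, 14 mm high, origin at the centre of its underside. To be left alone.
- die_grinder: Loose straight air grinder lying on the worktop, 284 mm long (along its y), 50 mm wide, 57 mm high, origin at the centre of its underside. To be left alone.

How it is judged:
By the outcome, as a careful person would: the job done as asked, in the order asked, and still so for the second after the job is handed in, with the robot touching nothing.
It also fails if it takes over 42 s, if anything falls off the work surface, if the arm or the gripper's body presses on something with over 40 N, if the wrist force passes 120 N, or if a joint passes its speed limit or range.

## Working session

There is one attempt and no reset: what is moved stays moved. The work goes in short steps, Python scripts to look and compute and a tool call to move; the robot and the scene stay as the last step left them, time stands still between calls to the robot, and variables do not carry over. Pictures are saved under pics/ and viewed, at most 10 in all, crops included, and the job is handed in when it is done.

Besides the shell and the picture viewer there is one more tool, called by a JSON object that holds its "method" and its "body", one argument or row to a line. step_arm: Moves the arm, as the interface text tells. Its arguments: {"type":"object","properties":{"commands":{"type":"array"}},"required":["commands"]}

```bash
mkdir -p pics; cat > h.py <<'E'
import numpy as np, cv2
from cell import ctrl
def cam(n):
    d=ctrl.get_image(n); im=d["image"]; d["f"]=im.shape[0]/2/np.tan(np.radians(d["vfov"])/2); d["bgr"]=im[:,:,::-1].copy(); return d
def cloud(d):
    h,w=d["range_z"].shape; u,v=np.meshgrid(np.arange(w),np.arange(h)); z=d["range_z"].astype(float)
    P=np.stack([(u-d["cx"])*z/d["f"],(v-d["cy"])*z/d["f"],z],-1); T=np.linalg.inv(d["world_to_cam"]); return P@T[:3,:3].T+T[:3,3]
def ray(d,u,v,z):
    T=np.linalg.inv(d["world_to_cam"]); r=T[:3,:3]@np.array([(u-d["cx"])/d["f"],(v-d["cy"])/d["f"],1]); o=T[:3,3]; return o+r*(z-o[2])/r[2]
def proj(d,p):
    c=d["world_to_cam"]@np.r_[p,1]; return d["cx"]+d["f"]*c[0]/c[2], d["cy"]+d["f"]*c[1]/c[2]
E
python3 - <<'E'
from h import *
s=ctrl.read_state(); print({k:np.round(v,3) for k,v in s.items()})
a=cam("top");b=cam("scene")
cv2.imwrite("pics/top.png",a["bgr"]);cv2.imwrite("pics/scene.png",b["bgr"])
np.save("top.npy",a,allow_pickle=True)
E
```

```text
{'clock': np.float64(0.0), 'qpos': array([ 1.25 ,  0.629,  0.038,  1.518, -0.027,  0.996, -0.02 ]), 'qd': array([-0.001, -0.001, -0.002,  0.002,  0.   ,  0.   , -0.   ]), 'tau': array([-0.0000e+00, -5.6340e+01,  1.2260e+00, -1.9345e+01,  1.1000e-02,
        1.1000e-02, -0.0000e+00]), 'eef_pos': array([ 163.716, -628.4  ,  230.407]), 'tool_rot': array([-3.14 ,  0.   ,  0.255]), 'force': array([0.044, 0.936, 0.144]), 'torque': array([ 0.034, -0.008, -0.027]), 'gripper_force': np.float64(0.0), 'width': np.float64(85.295)}
```

View pics/top.png

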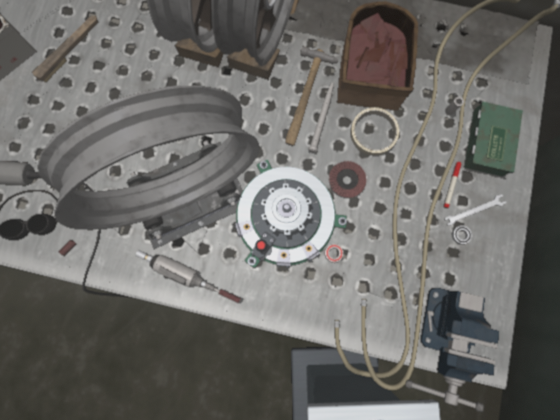

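View pics/scene.png

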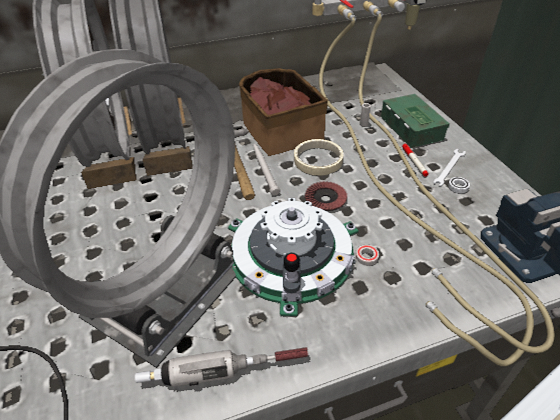

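The top view shows the turntable centred near (287,208), the red-capped knob at (262,245) and brass bushes at about (247,227), (284,255) and (309,248). I'll zoom in and measure.

```bash
python3 - <<'E'
from h import *
d=np.load("top.npy",allow_pickle=True).item(); P=cloud(d); im=d["bgr"]
hsv=cv2.cvtColor(im,cv2.COLOR_BGR2HSV)
# white track ring: height 30
m=(abs(P[...,2]-30)<5)
m[:150]=0;m[280:]=0;m[:,:220]=0;m[:,350:]=0
cs,_=cv2.findContours(m.astype(np.uint8),cv2.RETR_EXTERNAL,cv2.CHAIN_APPROX_NONE)
c=max(cs,key=cv2.contourArea); e=cv2.fitEllipse(cv2.convexHull(c)); print(e, ray(d,*e[0],30))
# hub stud/top
x,y,w,h=235,160,105,110
M=m  # circle fit to track points in world
q=P[m][:,:2]; 
hullp=np.array([ray(d,*p[0],30)[:2] for p in cv2.convexHull(c)])
A=np.c_[2*hullp,np.ones(len(hullp))]; s=np.linalg.lstsq(A,(hullp**2).sum(1),rcond=None)[0]; C=s[:2]; print("C",C,np.sqrt(s[2]+C@C))
hubm=(abs(P[...,2]-108)<6); hubm[:, :230]=0; hubm[:,340:]=0; hubm[:150]=0; hubm[280:]=0
print("hub",P[hubm].mean(0),hubm.sum())
red=((hsv[...,0]<8)|(hsv[...,0]>172))&(hsv[...,1]>180)&(hsv[...,2]>120)
red[:235]=0;red[260:]=0;red[:,:250]=0;red[:,275:]=0
v,u=np.nonzero(red); print("red",u.mean(),v.mean(),len(u),P[red].mean(0)); k=ray(d,u.mean(),v.mean(),105);print(k, np.hypot(*(k[:2]-C)),np.degrees(np.arctan2(*(k[:2]-C)[::-1])))
br=(hsv[...,0]>8)&(hsv[...,0]<28)&(hsv[...,1]>110)&(hsv[...,2]>60); br[:150]=0;br[280:]=0;br[:,:225]=0;br[:,350:]=0
n,l,st,ce=cv2.connectedComponentsWithStats(br.astype(np.uint8))
for i in range(1,n):
    p=ray(d,*ce[i],30)[:2]-C; print(ce[i].round(1),st[i,4],np.hypot(*p).round(1),np.degrees(np.arctan2(p[1],p[0])).round(2))
cv2.imwrite("pics/c.png",cv2.resize(im[150:280,220:350],None,fx=4.5,fy=4.5,interpolation=cv2.INTER_CUBIC))
print(proj(d,[*C,30]),np.linalg.inv(d["world_to_cam"]).round(2))
E
```

```text
((283.414306640625, 215.62547302246094), (97.73282623291016, 101.53822326660156), 112.709716796875) [611.71535703 204.76715109  30.        ]
C [614.28051858 204.20342454] 126.83992039606677
hub [608.68062032 206.05778599 104.85530379] 1054
red nan nan 0 [nan nan nan]
[nan nan nan] nan nan
(np.float64(283.6129676830009), np.float64(214.62293669481016)) [[-2.00000e-02 -9.80000e-01  1.80000e-01  4.50150e+02]
 [-1.00000e+00  2.00000e-02 -2.00000e-02  2.17490e+02]
 [ 2.00000e-02 -1.80000e-01 -9.80000e-01  1.03016e+03]
 [ 0.00000e+00  0.00000e+00  0.00000e+00  1.00000e+00]]<stdin>:19: RuntimeWarning: Mean of empty slice.
  ret = ret.dtype.type(ret / rcount)
  ret = um.true_divide(
```

View pics/c.png

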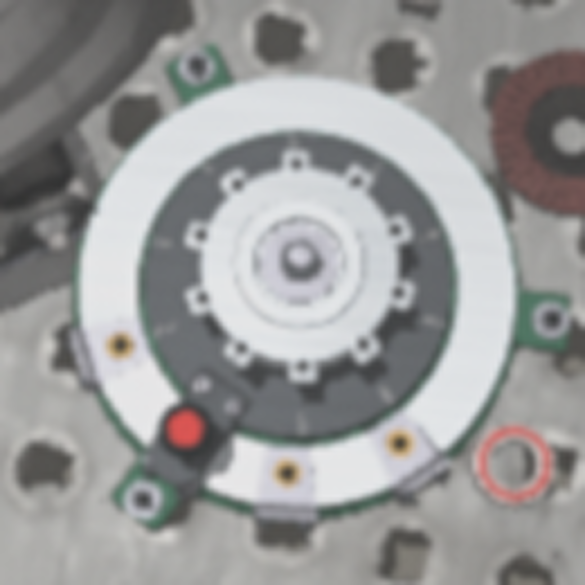

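The crop shows the knob cap at (186,428), with the clockwise bush at (121,345). The next station's bush, anticlockwise, is at (287,472) and the one after is at (400,443). An ear sits just outside the knob.

```bash
python3 - <<'E'
from h import *
d=np.load("top.npy",allow_pickle=True).item(); P=cloud(d); im=d["bgr"]
hsv=cv2.cvtColor(im,cv2.COLOR_BGR2HSV)
F=lambda x,y:(220+(x+.5)/4.5-.5,150+(y+.5)/4.5-.5)
b=[ray(d,*F(*p),30)[:2] for p in [(121,345),(287,472),(400,443)]]
# centre from 3 bushes (all 105 from axis) 
A=np.c_[2*np.array(b),np.ones(3)]; s=np.linalg.solve(A,(np.array(b)**2).sum(1)); print("C3",s[:2],np.sqrt(s[2]+s[:2]@s[:2]))
def mask(m):
    m[:150]=0;m[280:]=0;m[:,:225]=0;m[:,350:]=0; return m.astype(np.uint8)
# plate/track edge (dark->white), plate top z=45 r=86
e=[]
rr=cv2.HoughCircles(cv2.cvtColor(im,6)[150:280,220:350],cv2.HOUGH_GRADIENT,1,20,param1=100,param2=20,minRadius=45,maxRadius=53); print(rr)
br=mask((hsv[...,0]>8)&(hsv[...,0]<30)&(hsv[...,1]>70)); n,l,st,ce=cv2.connectedComponentsWithStats(br); print(ce[1:].round(1).tolist(),st[1:,4])
red=mask(((hsv[...,0]<8)|(hsv[...,0]>172))&(hsv[...,1]>110)); red[:,:255]=0; red[:,270:]=0; v,u=np.nonzero(red); k=ray(d,u.mean(),v.mean(),106)[:2]; print("knob",u.mean(),v.mean(),k,P[red>0].mean(0))
stud=ray(d,*F(303,259),127)[:2]; print("stud",stud)
for C in (s[:2],np.array([614,204]),stud):
  print(C,[(np.hypot(*(p-C)).round(1),np.degrees(np.arctan2(*(p-C)[::-1])).round(1)) for p in b+[k]])
print("top cap z", np.percentile(P[238:252,255:269,2],[50,90,99]))
E
```

```text
C3 [618.60395766 198.02071137] 105.37945006889254
[[[66.5 64.5 48. ]]]
[[246.2, 226.5], [308.2, 248.0], [283.4, 254.5]] [17 20 13]
knob 260.64150943396226 244.67924528301887 [532.60950584 259.9215334 ] [532.68460106 259.9583119  105.23092768]
stud [615.56660212 197.42731225]
[618.60395766 198.02071137] [(np.float64(105.4), np.float64(107.7)), (np.float64(105.4), np.float64(175.1)), (np.float64(105.4), np.float64(-149.1)), (np.float64(106.0), np.float64(144.3))]
[614 204] [(np.float64(98.3), np.float64(106.2)), (np.float64(100.4), np.float64(178.2)), (np.float64(104.8), np.float64(-145.0)), (np.float64(98.8), np.float64(145.5))]
[615.56660212 197.42731225] [(np.float64(105.1), np.float64(106.0)), (np.float64(102.4), np.float64(174.6)), (np.float64(102.5), np.float64(-148.5)), (np.float64(103.9), np.float64(143.0))]
top cap z [102.81348316 106.43314022 154.7917739 ]
```

```bash
cat > row.py <<'E'
import sys,numpy as np
# x y z yawdeg (from) then targets x y z yawdeg ... -> rows cm, rad
a=list(map(float,sys.argv[1:])); p=np.array(a[:4]); y=np.radians(p[3])
ex=np.array([np.cos(y),np.sin(y)]); ey=np.array([np.sin(y),-np.cos(y)])
for i in range(4,len(a),4):
    q=np.array(a[i:i+4]); d=q[:3]-p[:3]
    print(np.round([ex@d[:2]/10,ey@d[:2]/10,-d[2]/10],3),"rz",round(-np.radians(q[3]-p[3]),4))
E
python3 row.py 163.861 -629.021 231.313 14.6 533 -300 290 14.6 560 0 290 -10 533 260 230 -35.4
python3 - <<'E'
from h import *
d=np.load("top.npy",allow_pickle=True).item(); P=cloud(d)
V=P.reshape(-1,3)
for x0 in range(350,800,50): print(x0,[int(np.percentile(V[(V[:,0]>=x0)&(V[:,0]<x0+50)&(V[:,1]>=y0)&(V[:,1]<y0+50),2],98)) if ((V[:,0]>=x0)&(V[:,0]<x0+50)&(V[:,1]>=y0)&(V[:,1]<y0+50)).any() else -1 for y0 in range(-350,500,50)])
E
```

```text
[ 44.016 -22.535  -5.869] rz -0.0
[ 54.19  -50.885  -5.869] rz 0.4294
[ 58.131 -76.727   0.131] rz 0.8727
350 [2, 2, 139, 149, 30, 14, 1, 32, 31, 1, 2, 3, 2, 2, 2, 2, 2]
400 [2, 1, 109, 108, 14, 15, 1, 2, 1, 1, 2, 2, 2, 30, 30, 36, 11]
450 [2, 1, 1, 11, 13, 15, 1, 1, 13, 4, 30, 1030, 13, 2, 1, 46, 54]
500 [2, 14, 14, 14, 5, 16, 1, 1, 16, 32, 45, 102, 107, 7, 1, 2, 39]
550 [2, 15, 15, 14, 1, 15, 1, 8, 31, 98, 107, 108, 98, 32, 1, 9, 54]
600 [6, 7, 14, 15, 1, 15, 2, 7, 31, 103, 124, 117, 101, 72, 54, 461, 458]
650 [2, 2, 16, 14, 14, 14, 13, 15, 32, 46, 104, 103, 314, 432, 454, 456, 447]
700 [55, 54, 17, 1, 13, 1, 14, 15, 15, 31, 41, 33, 376, 406, 435, 457, 460]
750 [57, 54, 14, 4, 13, 26, 25, 14, 5, 23, 1, 10, 322, 402, 441, 75, 25]
```

{"method": "step_arm", "body": {
  "commands": [44,-22.5,-6,0,0,0,1,44,-22.5,-6,0,0,0,1,44,-22.5,-6,0,0,0,1,44,-22.5,-6,0,0,0,1,44,-22.5,-6,0,0,0,1,44,-22.5,-6,0,0,0,1,44,-22.5,-6,0,0,0,1,44,-22.5,-6,0,0,0,1,44,-22.5,-6,0,0,0,1,44,-22.5,-6,0,0,0,1]
}}

```text
clock: 1.1
eef_pos: [534.2, -298.4, 291.3]
tool_rot: [-3.141, 0.0, 0.255]
force: [0.6, -0.8, -0.8]
width: 85.1
gripper_force: 0.0
```

{"method": "step_arm", "body": {
  "commands": [13,-46,2,0,0,0.7,1,13,-46,2,0,0,0.7,1,13,-46,2,0,0,0.7,1,13,-46,2,0,0,0.7,1,13,-46,2,0,0,0.7,1,13,-46,2,0,0,0.7,1,13,-46,2,0,0,0.7,1,13,-46,2,0,0,0.7,1,13,-46,2,0,0,0.7,1,13,-46,2,0,0,0.7,1]
}}

```text
clock: 2.1
eef_pos: [541.6, 182.8, 270.7]
tool_rot: [-3.14, 0.002, -0.44]
force: [2.1, -0.2, 0.9]
width: 85.3
gripper_force: 0.0
```

```bash
python3 - <<'E'
from h import *
s=ctrl.read_state(); print(s["eef_pos"],s["tool_rot"],s["clock"])
d=cam("wrist"); np.save("w1.npy",d,allow_pickle=True); cv2.imwrite("pics/w1.png",d["bgr"])
T=np.linalg.inv(d["world_to_cam"]);print(T.round(2),d["vfov"])
P=cloud(d); print(np.percentile(P[...,2],[5,50]))
E
```

```text
[541.62879599 182.83434151 270.70711674] [-3.14022672e+00  1.98710051e-03 -4.40020150e-01] 2.1
[[-4.3000e-01 -8.7000e-01 -2.6000e-01  6.0849e+02]
 [-9.0000e-01  4.1000e-01  1.3000e-01  1.5012e+02]
 [-0.0000e+00  2.9000e-01 -9.6000e-01  4.1247e+02]
 [ 0.0000e+00  0.0000e+00  0.0000e+00  1.0000e+00]] 62.733566794486336
[-795.62694987    6.56253736]
```

View pics/w1.png

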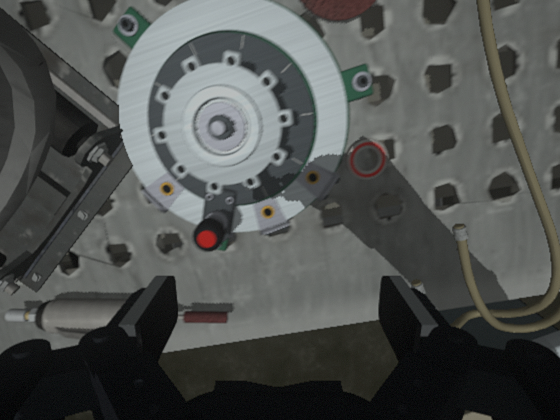

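The wrist view shows the bushes at (167,188), (268,212) and (313,177), and the knob cap at (206,238). I'll refine these.

```bash
cat > fit.py <<'E'
from h import *
def meas(d,show=True):
    hsv=cv2.cvtColor(d["bgr"],cv2.COLOR_BGR2HSV); P=cloud(d)
    br=((hsv[...,0]>8)&(hsv[...,0]<30)&(hsv[...,1]>110)&(abs(P[...,2]-28)<12)).astype(np.uint8)
    n,l,st,ce=cv2.connectedComponentsWithStats(cv2.morphologyEx(br,cv2.MORPH_CLOSE,np.ones((5,5))))
    b=[]
    for i in range(1,n):
        if st[i,4]>15:
            x,y,w,h=st[i,:4]; p=ray(d,x+w/2-.5,y+h/2-.5,30)[:2]
            if np.hypot(*(p-[617,198]))<120: b.append(p); print("bush",(x+w/2).round(1),(y+h/2).round(1),st[i,2:5],p.round(1))
    red=((hsv[...,0]<8)|(hsv[...,0]>172))&(hsv[...,1]>130)&(hsv[...,2]>90)&(P[...,2]>85)&(P[...,2]<130)
    v,u=np.nonzero(red); z=np.median(P[red][:,2]); k=ray(d,(u.min()+u.max())/2,(v.min()+v.max())/2,z)[:2]
    print("knob",k.round(1),"capz",z.round(1),len(u)); return b,k,z
if __name__=="__main__":
    d=np.load("w1.npy",allow_pickle=True).item(); b,k,z=meas(d)
    A=np.array(b); 
    from scipy.optimize import least_squares
    r=least_squares(lambda c:np.r_[np.hypot(*(A-c).T)-105,np.hypot(*(k-c))-105],[617,198]); C=r.x; print("C",C,r.fun)
    for p in b+[k]: print(np.degrees(np.arctan2(*(p-C)[::-1])).round(2))
E
python3 fit.py
```

```text
bush 312.5 177.5 [11 13 66] [528.6 146. ]
bush 167.0 189.0 [ 12  12 114] [586.8 300.5]
bush 267.5 212.0 [ 11  12 106] [513.8 209.2]
knob [532.9 261.1] capz 105.5 267
C [618.44810202 200.32290059] [ 0.0062413   0.0310998   0.02554217 -0.04930074]
-148.84
107.56
175.17
144.58
```

```bash
python3 row.py 542.7 177.6 271.3 -25.5 532.9 261 160 -35.4; python3 -c "
from h import ctrl;print(ctrl.read_state()['eef_pos'])"
```

```text
[-4.475 -7.106 11.13 ] rz 0.1728
[541.23018779 187.94128035 270.37877697]
```

{"method": "step_arm", "body": {
  "commands": [0,0,0,0,0,0,0.6,0,0,0,0,0,0,0.6,0,0,0,0,0,0,0.6]
}}

```text
clock: 2.45
eef_pos: [543.0, 175.5, 271.3]
tool_rot: [3.141, -0.0, -0.448]
force: [-0.2, 0.4, -0.1]
width: 51.4
gripper_force: 0.0
```

{"method": "step_arm", "body": {
  "commands": [-4.5,-7.1,4,0,0,0.17,0.6,-4.5,-7.1,6,0,0,0.17,0.6,-4.5,-7.1,8,0,0,0.17,0.6,-4.5,-7.1,10,0,0,0.17,0.6,-4.5,-7.1,11,0,0,0.17,0.6,-4.5,-7.1,11,0,0,0.17,0.6,-4.5,-7.1,11,0,0,0.17,0.6,-4.5,-7.1,11,0,0,0.17,0.6]
}}

```text
clock: 3.25
eef_pos: [533.8, 260.8, 162.7]
tool_rot: [-3.139, -0.001, -0.616]
force: [-0.1, 0.3, -0.0]
width: 51.3
gripper_force: 0.0
```

```bash
python3 - <<'E'
from fit import *
d=cam("wrist"); s=ctrl.read_state(); print(s["eef_pos"],s["tool_rot"],s["clock"],s["force"])
cv2.imwrite("pics/w2.png",d["bgr"]); meas(d)
E
```

```text
[533.74245503 260.90109022 162.63165788] [-3.13945797e+00 -1.14023958e-03 -6.16000642e-01] 3.3 [ 0.58796417 -0.21496395 -0.01343965]
bush 405.0 128.0 [ 20  20 195] [528.4 144.1]
bush 201.5 181.5 [ 19  19 167] [586.7 298.8]
bush 346.0 190.0 [ 18  18 162] [513.3 207.3]
knob [532.8 259.5] capz 105.6 183
```

View pics/w2.png

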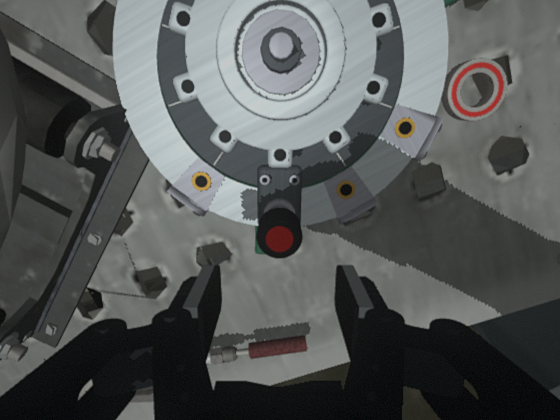

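The knob cap at (279,238) sits midway between the fingers (inner edges at about 218 and 337), so the tool is aligned. I'll descend and close in stages.

{"method": "step_arm", "body": {
  "commands": [0,0,3,0,0,0,0.6,0,0,5,0,0,0,0.6,0,0,7,0,0,0,0.6,0,0,8,0,0,0,0.6,0,0,8.6,0,0,0,0.55,0,0,8.6,0,0,0,0.5,0,0,8.6,0,0,0,0.45,0,0,8.6,0,0,0,0.4,0,0,8.6,0,0,0,0.37,0,0,8.6,0,0,0,0.37]
}}

```text
clock: 4.3
eef_pos: [533.1, 261.1, 75.8]
tool_rot: [-3.141, -0.0, -0.615]
force: [0.0, -0.7, 0.6]
width: 31.6
gripper_force: 0.0
```

```bash
python3 - <<'E'
from h import *
s=ctrl.read_state(); print({k:np.round(v,2) for k,v in s.items()})
d=cam("wrist"); cv2.imwrite("pics/w3.png",d["bgr"][150:,120:440])
E
```

```text
{'clock': np.float64(4.3), 'qpos': array([-0.57,  0.76,  0.11,  1.81, -0.14,  0.58, -2.56]), 'qd': array([ 0.,  0., -0.,  0., -0., -0., -0.]), 'tau': array([ 1.000e-02, -5.564e+01,  2.510e+00, -1.266e+01,  1.000e-02,
       -0.000e+00, -0.000e+00]), 'eef_pos': array([533.06, 261.09,  75.81]), 'tool_rot': array([-3.14, -0.  , -0.62]), 'force': array([ 0.01, -0.69,  0.59]), 'torque': array([0.03, 0.02, 0.  ]), 'gripper_force': np.float64(0.0), 'width': np.float64(31.61)}
```

View pics/w3.png

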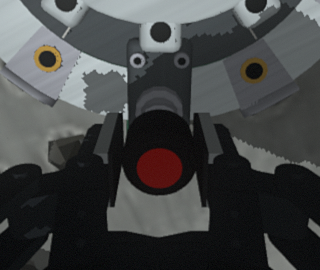

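Fingers are either side of the knob with small, near-equal gaps (crop columns about 120 and 200). Now the grip.

{"method": "step_arm", "body": {
  "commands": [0,0,0,0,0,0,0.35,0,0,0,0,0,0,0.34,0,0,0,0,0,0,0.335,0,0,0,0,0,0,0.335]
}}

```text
clock: 4.75
eef_pos: [532.7, 260.9, 75.4]
tool_rot: [3.141, 0.0, -0.615]
force: [-0.3, -0.2, 1.4]
width: 28.6
gripper_force: 6.1
```

{"method": "step_arm", "body": {
  "commands": [0,0,0,0,0,0,0.3,0,0,0,0,0,0,0.25,0,0,0,0,0,0,0.25]
}}

```text
clock: 5.05
eef_pos: [532.8, 260.9, 75.6]
tool_rot: [-3.141, -0.0, -0.615]
force: [-2.0, -0.5, 4.6]
width: 27.2
gripper_force: 58.8
```

{"method": "step_arm", "body": {
  "commands": [0,0,-0.2,0,0,0,0.2,0,0,-0.4,0,0,0,0.2,0,0,-0.6,0,0,0,0.2,0,0,-0.8,0,0,0,0.2,0,0,-0.9,0,0,0,0.2,0,0,-0.9,0,0,0,0.2,0,0,-0.9,0,0,0,0.2]
}}

```text
clock: 5.75
eef_pos: [532.6, 260.8, 84.0]
tool_rot: [3.141, 0.0, -0.615]
force: [2.1, 0.7, -10.9]
width: 27.5
gripper_force: 59.7
```

```bash
python3 - <<'E'
from fit import *
d=cam("wrist"); s=ctrl.read_state(); print(s["eef_pos"],s["force"],s["width"]); meas(d)
# arc rows: rigid rotation of the tool about C; tool is on radius 105 at yaw=knob angle-180
R=105
for t in np.radians([5,10,15,20,25,29,30.6,31]):
    # tool x points inward (yaw=-35.4 => (.815,-.579)), tool y=(sin,-cos) yaw; tangential ccw dir = +y?
    print(np.degrees(t).round(1), "x",(R*(1-np.cos(t))/10).round(3),"|y|",(R*np.sin(t)/10).round(3),"rz",-t.round(4))
E
```

```text
[532.60759631 260.80611294  84.03414592] [  2.56362105  -0.7791727  -11.93958715] 27.15900847703042
bush 454.0 132.0 [ 28  28 381] [528.3 143.9]
bush 171.0 204.5 [ 26  25 307] [586.9 298.7]
bush 369.0 216.0 [ 26  24 298] [513.7 207.3]
knob [532.8 259.6] capz 113.7 109
5.0 x 0.04 |y| 0.915 rz -0.0873
10.0 x 0.16 |y| 1.823 rz -0.1745
15.0 x 0.358 |y| 2.718 rz -0.2618
20.0 x 0.633 |y| 3.591 rz -0.3491
25.0 x 0.984 |y| 4.437 rz -0.4363
29.0 x 1.316 |y| 5.091 rz -0.5061
30.6 x 1.462 |y| 5.345 rz -0.5341
31.0 x 1.5 |y| 5.408 rz -0.5411
```

{"method": "step_arm", "body": {
  "commands": [0.01,0.46,0,0,0,-0.0436,0.2,0.04,0.915,0,0,0,-0.0873,0.2,0.09,1.37,0,0,0,-0.131,0.2,0.16,1.823,0,0,0,-0.1745,0.2,0.25,2.27,0,0,0,-0.218,0.2,0.358,2.718,0,0,0,-0.2618,0.2,0.486,3.157,0,0,0,-0.3054,0.2,0.633,3.591,0,0,0,-0.3491,0.2,0.8,4.018,0,0,0,-0.3927,0.2,0.984,4.437,0,0,0,-0.4363,0.2]
}}

```text
clock: 6.8
eef_pos: [514.8, 218.9, 84.2]
tool_rot: [3.141, 0.001, -0.177]
force: [1.3, 0.1, -11.7]
width: 27.5
gripper_force: 59.8
```

{"method": "step_arm", "body": {
  "commands": [0.01,0.46,0,0,0,-0.0436,0.2,0.04,0.84,0,0,0,-0.08,0.2,0.05,1.025,0,0,0,-0.098,0.2,0.05,1.025,0,0,0,-0.098,0.2,0.05,1.025,0,0,0,-0.098,0.2,0.05,1.025,0,0,0,-0.098,0.2]
}}

```text
clock: 7.4
eef_pos: [513.4, 208.6, 84.1]
tool_rot: [3.141, 0.001, -0.081]
force: [-0.5, -0.5, -12.2]
width: 27.2
gripper_force: 59.9
```

```bash
python3 - <<'E'
from fit import *
d=cam("wrist"); s=ctrl.read_state(); print(s["eef_pos"],s["tool_rot"],s["force"],s["width"]); b,k,z=meas(d)
# axis from the two outer bushes seen earlier at 107.56 & 211.16 deg (base frame angles)
C=np.array([618.4,200.3]); p=s["eef_pos"][:2]-C; print(np.hypot(*p),np.degrees(np.arctan2(p[1],p[0])))
cv2.imwrite("pics/w4.png",d["bgr"])
E
```

```text
[513.38786144 208.64494806  84.14440163] [ 3.14080687e+00  9.41879368e-04 -8.10578493e-02] [ -1.01767292   0.22108076 -12.23490227] 27.405994826392252
bush 102.5 127.5 [ 29  29 377] [586.8 298.8]
bush 384.0 207.5 [ 26  25 285] [528.3 143.9]
bush 188.0 215.5 [ 26  25 307] [532.8 259.8]
  return _methods._mean(a, axis=axis, dtype=dtype,
  ret = ret.dtype.type(ret / rcount)
Traceback (most recent call last):
  File "fit.py", line 12, in meas
    v,u=np.nonzero(red); z=np.median(P[red][:,2]); k=ray(d,(u.min()+u.max())/2,(v.min()+v.max())/2,z)[:2]
                                                            ~~~~~^^
ValueError: zero-size array to reduction operation minimum which has no identity
```

The tool reads (513.4,208.6), against an expected station at (513.4,208.5). I'll open the fingers a little so the pin can snap.

{"method": "step_arm", "body": {
  "commands": [0,0,0,0,0,0,0.36,0,0,0,0,0,0,0.38,0,0,0,0,0,0,0.4,0,0,0,0,0,0,0.4]
}}

```text
clock: 7.85
eef_pos: [514.7, 209.4, 85.2]
tool_rot: [-3.14, -0.002, -0.081]
force: [0.2, -0.7, -0.6]
width: 34.3
gripper_force: 0.0
```

```bash
python3 - <<'E'
from fit import *
d=cam("wrist"); s=ctrl.read_state(); print(s["eef_pos"],s["force"],s["width"]); cv2.imwrite("pics/w5.png",d["bgr"])
P=cloud(d); Q=P.reshape(-1,3); q=Q[np.hypot(Q[:,0]-513.4,Q[:,1]-207.3)<5]; print("cap z",np.percentile(q[:,2],[5,25,50,75,95]),len(q))
E
```

```text
[514.5345808  209.25627037  84.9727646 ] [-0.648699    0.02674136 -0.52007979] 34.330844702561464
cap z [104.58598493 105.14577294 105.54099708 105.86550269 106.39220079] 429
```

View pics/w5.png

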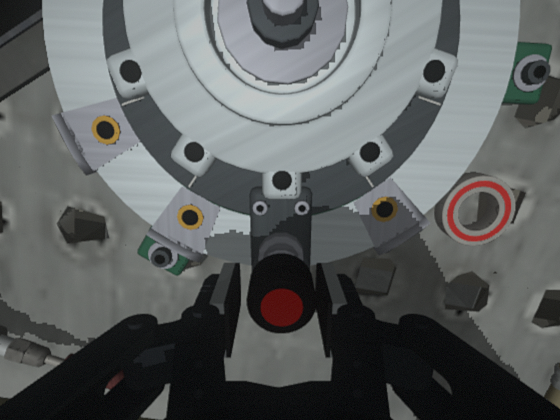

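The cap top is at 105.5 mm, the same as its original home height, so the pin is fully down. The cap shows at (282,305), free between the fingers. Now I'll open wider and retreat straight up.

{"method": "step_arm", "body": {
  "commands": [0,0,0,0,0,0,0.6,0,0,0,0,0,0,0.6,0,0,-2,0,0,0,0.6,0,0,-5,0,0,0,0.6,0,0,-8,0,0,0,0.6,0,0,-11,0,0,0,0.6,0,0,-14,0,0,0,0.6,0,0,-14,0,0,0,0.6,0,0,-14,0,0,0,0.6,0,0,-14,0,0,0,0.6]
}}

```text
clock: 8.9
eef_pos: [513.1, 208.5, 223.3]
tool_rot: [3.141, 0.002, -0.081]
force: [-0.3, 0.0, -0.5]
width: 51.3
gripper_force: 0.0
```

```bash
python3 - <<'E'
from fit import *
d=cam("wrist"); s=ctrl.read_state(); print(s["eef_pos"],s["force"]); b,k,z=meas(d)
A=np.array(b+[k]); B=2*A; S=np.linalg.lstsq(np.c_[B,np.ones(len(A))],(A**2).sum(1),rcond=None)[0]; C=S[:2]; print(C,np.sqrt(S[2]+C@C),[np.degrees(np.arctan2(*(p-C)[::-1])).round(1) for p in A])
E
```

```text
[513.00797867 208.49724578 223.05690364] [ 0.44330239 -0.21833693 -0.04021393]
bush 175.0 120.5 [ 16  17 134] [586.9 298.4]
bush 341.5 169.5 [ 15  15 130] [528.1 144.2]
bush 223.5 174.5 [ 15  15 118] [532.6 259.6]
knob [514.3 207.2] capz 105.5 144
[618.73323672 198.23597145] 105.29672415960417 [np.float64(107.6), np.float64(-149.2), np.float64(144.5), np.float64(175.1)]
```

```bash
python3 -c "
from cell import ctrl;print(ctrl.finish_job())"
```

```text
the job is handed in; nothing more can be done
None
```

I handed the job in at about 9 s: the table is swung about 30.6° anticlockwise to the next station, the pin is fully home (knob cap back at its original 105.5 mm), the gripper is clear, and the arm stayed clear of the loose items.

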